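# Jack up the surface plate and hold it

## Task

The front feet of the small surface plate have to come off the bench so that a shim can go under them: take the lever jack by its steel grip block and stand it on the bench with its round saddle centred under the lift pad, the ear that carries a turned ring boss, not the square ear. Then press the pump handle all the way down with the gripper and finish while still holding it down, with the plate resting on the saddle; do not shove the plate along, and leave the watch movement on it and the other things on the bench undisturbed.

Things in the scene. Friction and masses are not known exactly. Their poses are not given: they have to be found in the camera images.
- plate: loose cast surface plate, grey, bright top, 110 x 120 mm, 50 mm high, 1 kg, on four feet 14 mm tall. Origin: centre below it at bench level; x to its back, y left, z up. Two ears (38 to 48 mm up) on its front face (x = -55 mm): lift ear, 34 mm wide, rounded, ring boss on top, at y = +35 mm, reaching x = -99 mm; plain square ear, 30 mm wide, at y = -35 mm, reaching x = -81 mm
- lift_pad (a point): centre of the underside of the round steel lift pad (18 mm across) below the lift ear, in the plate's frame at (-82, 35, 36) mm, so 36 mm above the bench at the start and right below the ring boss that marks it on top; its axes are the plate's
- plate_back (a point): a point low on the plate's back face, in the plate's frame at (55, 0, 3) mm
- jack: loose steel lever jack, 0.73 kg. Origin: on its underside, below the grip block; x to its nose, y left, z up. Base plate 8 mm thick, 50 mm wide, x = -115 to +75 mm. On it, from nose to tail: saddle in a round housing (30 mm across, 23 mm high) at x = +50 mm; grip block at x = 0; pump handle, hinged 40 mm up at x = -22 mm, pointing back (-x)
- jack_grip (a point): point in the jack's steel grip block, 45 mm above the jack's underside, at x = y = 0 of the jack. The block is 30 mm wide across y, 22 mm along x and rises from 8 to 62 mm; grip it across y from above. Axes are the jack's
- saddle_top (a point): centre of the top of the jack's round saddle, 24 mm across; 28 mm above the jack's underside with the handle up, so it passes 8 mm below the lift pad when the jack stands on the bench
- jack_saddle (a joint): height the saddle has risen, m; 0 down to 0.018 with the handle fully down; driven by the handle (36 mm per rad)
- pump_handle (a joint): angle of the pump handle, rad: 0 up (slanting up to the rear by 0.5 rad), 0.5 fully down against its stop (level). A spring and the load push it back up as soon as it is let go; pressing it down at its pad takes about 1 N at first and 3 to 6 N at the bottom
- handle_pad (a point): centre of the top of the rubber pad (28 x 30 mm, 10 mm thick) at the end of the pump handle, 75 mm behind the hinge; about 80 mm above the jack's underside when up and 45 mm when down, where it lies 97 mm behind the grip block (90 mm when up). Press here
- watch_holder: red ring-shaped movement holder with a watch movement, 34 x 43 x 11 mm, lying loose on the plate; origin at its underside
- tin: round white parts tin, 49 mm across, 18 mm high, bystander; origin at its underside
- bottle: small brown bottle, 31 mm across, 62 mm high, bystander; origin at its underside
- screwdriver: precision screwdriver, 90 mm long, lying on the bench, bystander; origin at its underside
- eyeglass: black watchmaker's eyeglass, 34 mm across, 28 mm high, bystander; origin at its underside
Not all that is in view belongs to the job. There is more than one size of the watch_holder; the job needs the smaller.

How it is judged (in metres and radians):
On the way:
1. the jack stands flat on the bench, handle up, its saddle centred within 6 mm under the lift pad (horizontal distance between saddle_top and lift_pad below 0.006 m and value of joint pump_handle below 0.1 rad and height (world z) of jack below 0.003 m and angle between jack's own z axis and vertical below 0.05 rad and height (world z) of lift_pad below 0.038 m), for 0.2 s.
At the end, for the whole second after the job is handed in: Gripper still pressing the handle down (0.44 rad or more of 0.5); jack flat on the bench, saddle within 8 mm of the lift pad axis and carrying the plate; pad at least 6 mm above its start; robot not touching the plate, which is at rest, shoved under 15 mm, watch movement still on it (value of joint pump_handle above 0.44 rad and height (world z) of lift_pad above 0.042 m and horizontal distance between saddle_top and lift_pad below 0.008 m and height (world z) of jack below 0.004 m and angle between jack's own z axis and vertical below 0.06 rad and contact force between jack and plate above 1 N and contact force between the fingers and jack above 0.8 N and contact force between each of the arm, the fingers and plate below 0.1 N and linear speed of plate below 0.02 m/s and height (world z) of watch_holder above 0.045 m and distance of plate_back from where it was at the start of the episode below 0.015 m); the arm keeps its last pose, push and grip.
It fails at once if the plate is shoved along by more than 15 mm (distance of plate_back from where it was at the start of the episode above 0.015 m).
It fails at once if the watch movement slides more than 25 mm or falls off the plate (distance of watch_holder from where it was at the start of the episode above 0.025 m).
It fails at once if a bystander on the bench is moved by more than 20 mm (distance of any of tin, bottle, screwdriver, eyeglass from where it was at the start of the episode above 0.02 m).
It also fails if it takes over 51 s, if anything falls off the work surface, if the arm or the gripper's body presses on something with over 40 N, if the wrist force passes 120 N, or if a joint passes its speed limit or range.

## Robot

A 7-joint arm with a two-finger parallel gripper is mounted at the origin on a cart in front of the work surface, level with it; the furniture and walls round the work are solid. World frame = base frame: x ahead of the robot, y to its left, z up, the work surface at z = 0. Lengths are in m, angles in degrees, forces in N, time in s.
With the tool pointing down it reaches from about 0.35 to 0.775 m from the base axis. Payload 3.1 kg.
Tool frame: the origin (TCP) lies on the centre line of the jaws, within the pads' length; the fingertips stand 17 mm ahead of it and the grasp point (between the pads) lies 2 mm behind it (robot.tip_reach is the distance from the TCP to the fingertips, in m); z points along the fingers, y is the line along which they close (so a half turn about z gives the same grasp; the last joint's range is limited). The gripper opens to 85 mm and grips with 20 to 120 N. Pads are 22 mm wide; open, the fingers measure 114 mm over their backs; the gripper's body (76 mm by 85 mm) begins 54 mm behind the grasp point. The pads swing forward as they close: fully open they stand 13 mm farther back than shut.
Start: joints at [-73.379, 17.813, 0.802, 86.603, -0.252, 75.585, -1.558], TCP at [0.179, 0.52, 0.248] pointing down, gripper open.
Joint ranges: [-154.91, 154.91], [-16.99, 109.72], [-72.82, 74.43], [7.12, 147.25], [-82.49, 262.49], [11.32, 116.49], [-174.64, 174.64]. Speed limits (degrees/s): [159.86, 159.86, 180, 180, 180, 180, 180].

## Interface

Orientations are given as [roll, pitch, yaw] about the fixed x, y, z axes, in that order (R = Rz(yaw) Ry(pitch) Rx(roll)).
In Python, from station import robot, fingers, vision, workorder, recognise gives the robot as it stands. Calls block until the motion is done:
- robot.move_to(position, orientation): joint-space move of the TCP to a pose.
- robot.line_to(position, orientation=None, velocity=0.15, f_stop=None): straight line of the TCP; orientation=None keeps the orientation; velocity is the mean speed in m/s. With f_stop (N) it stops when the force on the tool has changed by that much, and returns True; else False.
- robot.move_j(angles): joint-space move.
- fingers.gripper_to(opening, force=None): opening from 0.0 (shut) to 1.0 (fully open); force is the grip in N (None keeps the last); returns when the fingers have stopped.
- robot.pause(seconds).
- robot.inverse_kinematics(position, orientation): joint angles nearest the present ones, or None.
- vision.grab_frame(name): name is "scene" or "side" or "wrist"; returns the picture (384x512x3 uint8, red, green, blue); there is no depth.
- vision.calibration(name): a dict with "mtx" (3x3 intrinsics, pixels), "extrinsics" (4x4, takes a point from world to camera coordinates); the wrist camera has in their place "T_tool_cam" (4x4, takes a point from camera to tool coordinates, whose origin is the TCP and whose axes are the flange's). Camera axes: x right, y up, looking along -z (the intrinsics and any distortion apply to the point x, -y, -z); pixel columns grow to the right and rows downward; lengths in m; the calibration is good to about 2 mm. A picture is of the moment at which its call begins: read the wrist's pose just before it. calibration takes no time and is no camera call.
A pose or a line that the arm cannot do raises robot.PlanningError and nothing moves.
- workorder.close_job(): hands the job in; it is judged then, once.
Trained networks look in the newest picture that a camera, given by its name, has taken for a name from the list of things; names that differ only in an ending like _2 or _b are one class to them, and where a whole thing is asked for, a point or a joint stands for the part that bears it (a point fixed in the world has none). Each returns a list of dicts, best first, with "p" (0 to 1); they miss things now and then, are a little off and sometimes report something else, mostly with a low value. They report only what shows in the picture. A call takes as long as a camera call. They do not tell look-alikes from the thing itself.
- recognise(label, camera): "rect" ([centre column, centre row, width, height] in pixels, round what is visible of it).
Readings, each from a call of its own:
- robot.current_time_s(): time.
- robot.current_joint_positions(): joint angles.
- robot.current_dq(): joint speeds.
- robot.current_joint_torque(): joint torques, N m.
- robot.current_tool_pos(): TCP position.
- robot.current_eef_rot(): TCP orientation.
- robot.current_contact_force(): force on the tool from outside, world axes, zero at the start.
- robot.current_torque(): the same for the moment, N m.
- robot.current_finger_gap(): opening from 0.0 (shut) to 1.0 (fully open).
- robot.current_gripper_force(): force on a finger pad.
Only numpy, scipy, OpenCV 4.12 (cv2) and the standard library are available. Lean on these libraries where they do the work, as an engineer would, in place of code of your own. Each camera call takes 0.05 s, during which the arm holds its last target. There are 200 camera calls.

## Working session

There is one attempt and no reset: what is moved stays moved. The work goes in short steps, each a Python script; the robot and the scene stay as the last script left them, time stands still between calls to the robot, and variables do not carry over. Pictures are saved under pics/ and viewed, at most 10 in all, crops included, and the job is handed in when it is done.

```bash
ls; mkdir -p pics
python3 - <<'E'
from station import robot, fingers, vision, workorder, recognise
import cv2,numpy as np
for c in ["scene","side"]:
    im=vision.grab_frame(c); cv2.imwrite(f"pics/{c}0.png",cv2.resize(im[:,:,::-1],(800,600),interpolation=cv2.INTER_CUBIC))
    k=vision.calibration(c); print(c,k)
    for l in ["plate","jack","watch_holder","lift_pad","jack_grip","handle_pad","saddle_top","tin","bottle","screwdriver","eyeglass"]:
        print(l,[(np.round(d["rect"]).tolist(),round(d["p"],2)) for d in recognise(l,c)])
print(vision.calibration("wrist"), robot.current_time_s())
E
```

```text
pics
scene {'mtx': array([[379.2593431 ,   0.        , 253.54447916],
       [  0.        , 379.2593431 , 188.35990943],
       [  0.        ,   0.        ,   1.        ]]), 'extrinsics': array([[ 0.61423918, -0.78888596,  0.01921376, -0.24978192],
       [ 0.32067056,  0.27177853,  0.90736256, -0.2811542 ],
       [-0.72102748, -0.55117635,  0.41990952, -0.60490706],
       [ 0.        ,  0.        ,  0.        ,  1.        ]])}
plate [([262.0, 189.0, 54.0, 25.0], 0.91)]
jack [([307.0, 233.0, 61.0, 28.0], 0.81)]
watch_holder [([261.0, 185.0, 8.0, 8.0], 0.62)]
lift_pad [([266.0, 188.0, 48.0, 28.0], 0.82)]
jack_grip [([185.0, 186.0, 14.0, 22.0], 0.47)]
handle_pad [([292.0, 229.0, 29.0, 11.0], 0.66)]
saddle_top [([327.0, 227.0, 10.0, 3.0], 0.58)]
tin []
bottle [([187.0, 184.0, 11.0, 21.0], 0.67)]
screwdriver [([310.0, 233.0, 61.0, 30.0], 0.52)]
eyeglass [([327.0, 213.0, 11.0, 14.0], 0.42)]
side {'mtx': array([[408.63322713,   0.        , 259.79631023],
       [  0.        , 408.63322713, 190.61177727],
       [  0.        ,   0.        ,   1.        ]]), 'extrinsics': array([[-0.994854
[... 662 characters left out ...]
67), ([304.0, 172.0, 14.0, 7.0], 0.36)]
bottle [([247.0, 272.0, 19.0, 34.0], 0.58)]
screwdriver [([289.0, 285.0, 28.0, 20.0], 0.43)]
eyeglass [([223.0, 192.0, 9.0, 14.0], 0.64)]
{'mtx': array([[283.61177464,   0.        , 257.19582973],
       [  0.        , 283.61177464, 189.05368888],
       [  0.        ,   0.        ,   1.        ]]), 'T_tool_cam': array([[-6.87628893e-05,  9.64639182e-01,  2.63573980e-01,
         6.66054541e-02],
       [ 9.99999981e-01,  1.14019153e-04, -1.56405630e-04,
         7.64568347e-04],
       [-1.80927480e-04,  2.63573964e-01, -9.64639172e-01,
        -1.26361557e-01],
       [ 0.00000000e+00,  0.00000000e+00,  0.00000000e+00,
         1.00000000e+00]])} 1.2
```

View pics/scene0.png

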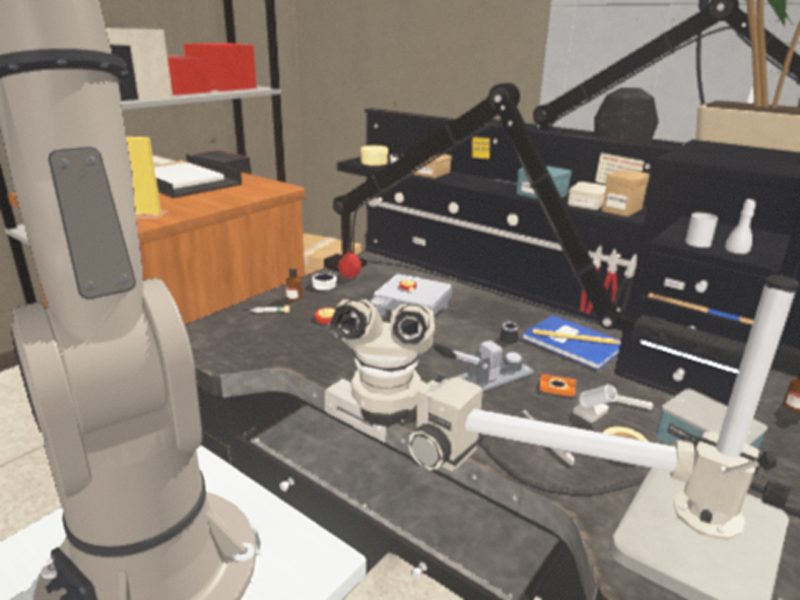

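View pics/side0.png

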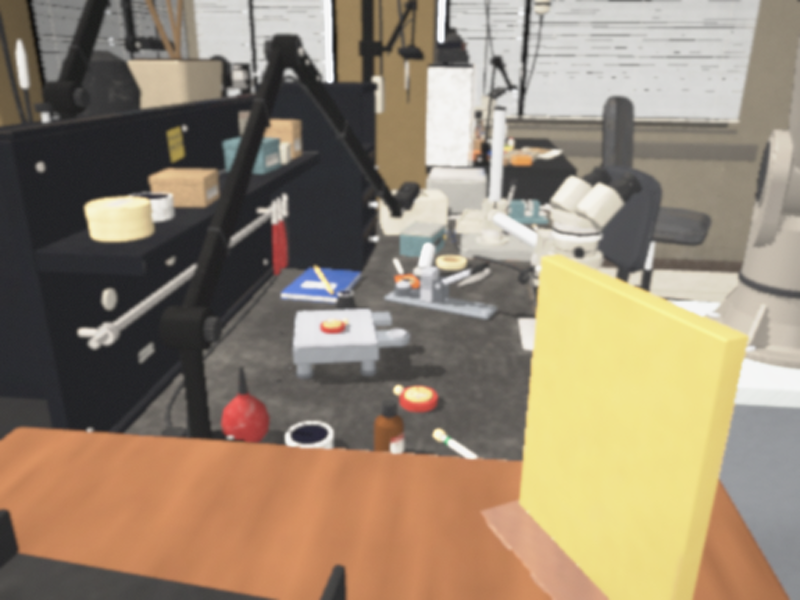

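The scene view shows the plate at (410,295) with the small red holder on it and a larger red holder on the bench at (325,315). The jack is at (487,365), with the eyeglass at (510,328) and the boom microscope head at (385,350) in front. In the side view the plate is at (335,335), its ears point right toward the robot, and the jack is at (440,300). Next I turn the pixels into positions.

```bash
cat > h.py <<'E'
from station import robot, fingers, vision, workorder, recognise
import cv2,numpy as np
from scipy.spatial.transform import Rotation as Ro
def wristE():
    T=np.eye(4); T[:3,3]=robot.current_tool_pos(); T[:3,:3]=Ro.from_euler('xyz',robot.current_eef_rot(),degrees=True).as_matrix()
    return np.linalg.inv(T@vision.calibration("wrist")["T_tool_cam"])
def ray(c,px,E=None):
    k=vision.calibration(c); E=k["extrinsics"] if E is None else E
    d=np.linalg.inv(k["mtx"])@[px[0],px[1],1]; d=np.array([d[0],-d[1],-d[2]])
    return -E[:3,:3].T@E[:3,3], E[:3,:3].T@d
def onz(c,px,z,E=None):
    o,d=ray(c,px,E); return o+d*(z-o[2])/d[2]
def tri(a,b):
    A=[];y=[]
    for o,d in (a,b):
        d=d/np.linalg.norm(d);P=np.eye(3)-np.outer(d,d);A.append(P);y.append(P@o)
    return np.linalg.lstsq(np.vstack(A),np.hstack(y),rcond=None)[0]
def proj(c,X,E=None):
    k=vision.calibration(c); E=k["extrinsics"] if E is None else E
    p=np.atleast_2d(X)@E[:3,:3].T+E[:3,3]; q=(p*[1,-1,-1])@k["mtx"].T; return q[:,:2]/q[:,2:]
E
python3 - <<'E'
from h import *
s=.64
def S(c,x,y,z): print(c,(x,y),z,np.round(onz(c,(x*s,y*s),z),3))
print("plate corners side");[S("side",*p,.05) for p in [(297,313),(372,310),(378,347),(293,347)]]
print("ears side");[S("side",*p,.048) for p in [(405,318),(409,336)]]
print("watch");S("side",333,326,.055);S("scene",408,285,.055)
print("jack base side");[S("side",*p,.008) for p in [(387,296),(497,308),(490,317),(385,301)]]
print("grip top");S("side",430,270,.062);S("scene",491,345,.062)
print("jack base scene");[S("scene",*p,.008) for p in [(532,373),(513,363),(482,389)]];S("scene",440,350,.08)
print("saddle scene");S("scene",514,356,.03)
print("microscope eyepieces tri")
for a,b in [((410,325),(600,195)),((352,320),(573,190)),((387,375),(565,250))]:
    print(np.round(tri(ray("scene",np.array(a)*s),ray("side",np.array(b)*s)),3))
print("lamp tri")
for a,b in [((503,100),(285,50)),((608,322),(403,195)),((347,200),(190,320))]:
    print(np.round(tri(ray("scene",np.array(a)*s),ray("side",np.array(b)*s)),3))
print("bottle,tin,eyeglass,screwdr");S("side",388,450,0);S("scene",323,287,0);S("scene",510,340,0);S("scene",268,310,0)
print(np.round(tri(ray("scene",np.array((350,265))*s),ray("side",np.array((245,418))*s)),3),"red")
E
```

```text
plate corners side
side (297, 313) 0.05 [0.706 0.116 0.05 ]
side (372, 310) 0.05 [0.601 0.091 0.05 ]
side (378, 347) 0.05 [0.575 0.215 0.05 ]
side (293, 347) 0.05 [0.681 0.228 0.05 ]
ears side
side (405, 318) 0.048 [0.551 0.11  0.048]
side (409, 336) 0.048 [0.54  0.172 0.048]
watch
side (333, 326) 0.055 [0.642 0.167 0.055]
scene (408, 285) 0.055 [0.644 0.157 0.055]
jack base side
side (387, 296) 0.008 [ 0.602 -0.083  0.008]
side (497, 308) 0.008 [ 0.415 -0.05   0.008]
side (490, 317) 0.008 [ 0.427 -0.009  0.008]
side (385, 301) 0.008 [ 0.602 -0.058  0.008]
grip top
side (430, 270) 0.062 [ 0.528 -0.071  0.062]
scene (491, 345) 0.062 [ 0.531 -0.087  0.062]
jack base scene
scene (532, 373) 0.008 [ 0.581 -0.139  0.008]
scene (513, 363) 0.008 [ 0.589 -0.101  0.008]
scene (482, 389) 0.008 [ 0.49  -0.1    0.008]
scene (440, 350) 0.08 [ 0.442 -0.052  0.08 ]
saddle scene
scene (514, 356) 0.03 [ 0.575 -0.107  0.03 ]
microscope eyepieces tri
[ 0.268 -0.111  0.199]
[ 0.3   -0.027  0.196]
[ 0.311 -0.059  0.107]
lamp tri
[0.726 0.034 0.399]
[ 0.587 -0.241  0.142]
[0.733 0.395 0.155]
bottle,tin,eyeglass,screwdr
side (388, 450) 0 [0.543 0.365 0.   ]
scene (323, 287) 0 [0.619 0.361 0.   ]
scene (510, 340) 0 [ 0.668 -0.054  0.   ]
scene (268, 310) 0 [0.472 0.366 0.   ]
[0.701 0.358 0.025] red
```

Run:
```python
from h import *
print(robot.current_eef_rot())
for p,y in [((.49,.04,.26),180),((.49,.04,.26),0),((.53,-.08,.05),-25),((.53,-.08,.05),155),((.5,.19,.05),10),((.5,.19,.05),-170),((.41,.18,.06),10),((.41,.18,.06),-170),((.41,.18,.06),100)]:
    q=robot.inverse_kinematics(p,[180,0,y]); print(p,y,None if q is None else np.round(q))
q0=robot.inverse_kinematics((.49,.04,.26),[180,0,180])
robot.move_to((.49,.04,.26),[180,0,180]) if q0 is not None else robot.move_to((.49,.04,.26),[180,0,0])
E=wristE(); np.save("E1.npy",E); im=vision.grab_frame("wrist"); cv2.imwrite("pics/w1.png",cv2.resize(im[:,:,::-1],(800,600),interpolation=cv2.INTER_CUBIC)); cv2.imwrite("w1raw.png",im[:,:,::-1])
for l in ["plate","jack","watch_holder","lift_pad","jack_grip","handle_pad","saddle_top","eyeglass"]:
    print(l,[(np.round(d["rect"]).tolist(),round(d["p"],2)) for d in recognise(l,"wrist")])
print(robot.current_tool_pos(),robot.current_eef_rot(),robot.current_time_s())
```

```text
[1.79997165e+02 2.12267940e-03 1.60994111e+02]
(0.49, 0.04, 0.26) 180 [-35.  11.  34.  95.  -7.  75.  90.]
(0.49, 0.04, 0.26) 0 [-44.  13.  45.  95.  -9.  76. -87.]
(0.53, -0.08, 0.05) -25 [-37.  43.  64. 105. -45.  62. -70.]
(0.53, -0.08, 0.05) 155 [-27.  34.  46. 104. -30.  54.  98.]
(0.5, 0.19, 0.05) 10 [-47.  30.  32. 104. -20.  51. -85.]
(0.5, 0.19, 0.05) -170 [-33.  28.  14. 104.  -8.  50.  85.]
(0.41, 0.18, 0.06) 10 [-53.  20.  33. 117. -15.  47. -91.]
(0.41, 0.18, 0.06) -170 [-38.  18.  15. 116.  -6.  46.  80.]
(0.41, 0.18, 0.06) 100 [-47.  19.  26. 117. -11.  46.  -5.]
plate [([331.0, 267.0, 88.0, 112.0], 0.96)]
jack [([171.0, 170.0, 74.0, 133.0], 0.71)]
watch_holder [([344.0, 287.0, 26.0, 27.0], 0.86), ([414.0, 188.0, 37.0, 34.0], 0.79), ([153.0, 229.0, 20.0, 15.0], 0.59)]
lift_pad [([329.0, 266.0, 90.0, 114.0], 0.95)]
jack_grip [([172.0, 172.0, 73.0, 128.0], 0.69)]
handle_pad [([167.0, 154.0, 25.0, 68.0], 0.56)]
saddle_top [([151.0, 229.0, 19.0, 18.0], 0.55), ([488.0, 149.0, 38.0, 37.0], 0.37), ([479.0, 255.0, 40.0, 34.0], 0.25)]
eyeglass [([199.0, 281.0, 25.0, 26.0], 0.88)]
[0.49000431 0.04012384 0.25998565] [-1.79999336e+02 -9.26358524e-04 -1.79988335e+02] 3.7083
```

View pics/w1.png

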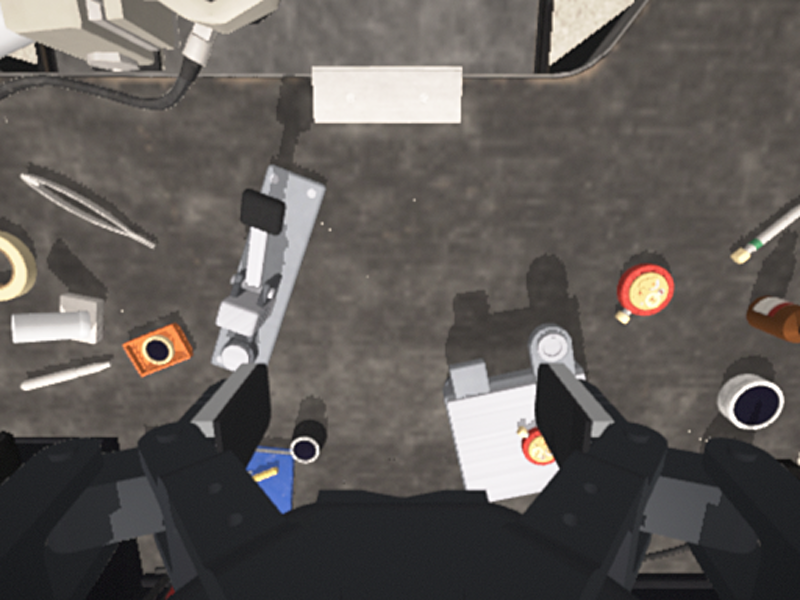

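The wrist view shows the jack at (255,270): handle pad (263,210), block top (238,312) and saddle (236,355). The plate is at (500,430): square ear (468,377), ring-boss ear (552,344). The larger holder is on the bench at (645,290) and the smaller is on the plate at (540,447).

Candidates:
- **Ears:** ring-boss (552,344) or square (468,377). I choose the ring-boss.
- **Holders:** the small one on the plate (540,447) or the large one at (645,290). I choose the small one.
- **Jack look-alikes:** the orange box at (157,348) and the white clamp at (60,320). Only (255,270) has a block, saddle and handle.

I'll check this in one close crop.

Run:
```python
import cv2
im=cv2.imread("w1raw.png"); a=im[98:246,125:225]; b=im[190:338,275:385]
a=cv2.resize(a,None,fx=3.8,fy=3.8,interpolation=cv2.INTER_CUBIC); b=cv2.resize(b,None,fx=3.8,fy=3.8,interpolation=cv2.INTER_CUBIC)
cv2.imwrite("pics/crop1.png",cv2.hconcat([a,b])); print(a.shape,b.shape)
```

```text
(562, 380, 3) (562, 418, 3)
```

View pics/crop1.png

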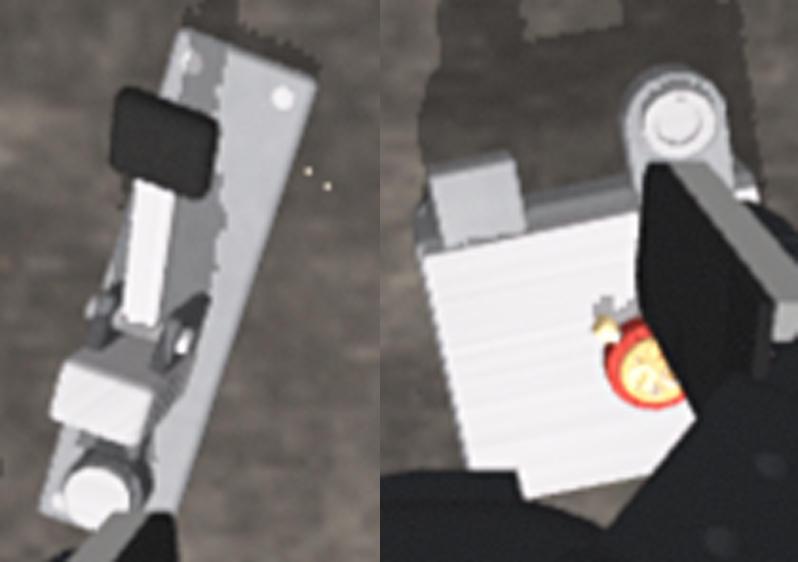

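The crop confirms both: the jack has its steel block (102,402), saddle (97,493) and rubber pad (163,142), and the right-hand ear carries the ring boss (678,118).

```bash
cat >> h.py <<'E'
from scipy.optimize import least_squares
def fit(local,px,E,x0,c="wrist"):
    local=np.array(local)/1000.;px=np.array(px,float)
    def W(p): return local@Ro.from_euler('z',p[2]).as_matrix().T+[p[0],p[1],0]
    r=least_squares(lambda p:(proj(c,W(p),E)-px).ravel(),x0,loss='soft_l1')
    return r.x,(proj(c,W(r.x),E)-px)
E
python3 - <<'E'
from h import *
E=np.load("E1.npy"); f=lambda x,y,ox,oy,sx=0:((x-sx)/3.8+ox-.37,(y)/3.8+oy-.37)
J=[f(x,y,125,98) for x,y in [(183,28),(316,78),(40,512),(102,402),(97,493),(163,142)]]
x,r=fit([(-115,-25,8),(-115,25,8),(75,-25,8),(0,0,62),(50,0,28),(-90,0,80)],J,E,[.53,-.08,-.4]); print("jack",np.round(x,4),np.degrees(x[2]),"\n",np.round(r,1))
P=[f(x,y,275,190,380) for x,y in [(678,118),(420,250),(468,465),(757,190)]]
x,r=fit([(-82,35,52),(-55,-60,50),(55,-60,50),(-55,60,50)],P,E,[.64,.16,.1]); print("plate",np.round(x,4),np.degrees(x[2]),"\n",np.round(r,1))
# scene-side check of ring boss height
for z in (.048,.052): print(onz("wrist",P[0],z,E))
E
```

```text
jack [ 0.531  -0.0849 -0.3638] -20.84134807896983 
 [[-1.2 -0.9]
 [ 1.   0.4]
 [-0.9  0.1]
 [-0.1  0.5]
 [ 0.5  1.3]
 [ 0.3 -0.9]]
plate [0.6453 0.1469 0.2148] 12.309838956826633 
 [[ 0.2  1.3]
 [-2.  -0.9]
 [-0.  11.4]
 [ 0.9 -2.9]]
[0.55750754 0.16461113 0.048     ]
[0.55592455 0.16316161 0.052     ]
```

Run:
```python
from h import *
robot.line_to((.53,.16,.25),[180,0,180],velocity=.2)
E=wristE(); np.save("E2.npy",E); im=vision.grab_frame("wrist"); cv2.imwrite("w2raw.png",im[:,:,::-1])
c=im[60:260,150:400,::-1]; cv2.imwrite("pics/w2.png",cv2.resize(c,(750,600),interpolation=cv2.INTER_CUBIC))
```

```text
(no output)
```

View pics/w2.png

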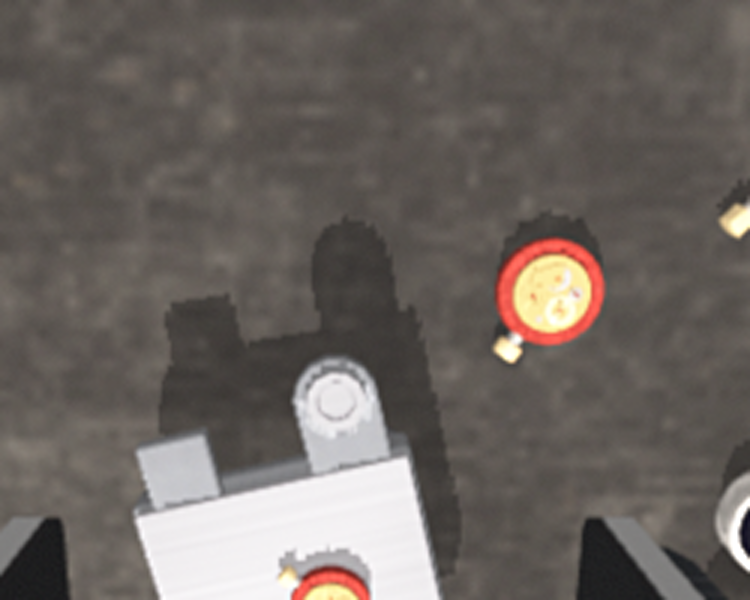

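The plate is clear: ring boss (335,397), front top corners (136,510) and (410,452), square-ear front corners (140,448) and (206,433).

Run:
```python
from h import *
E=np.load("E2.npy")
px=[(x/3+150-.33,y/3+60-.33) for x,y in [(335,398),(136,511),(410,453),(140,449),(206,433)]]
for n in (5,3):
  x,r=fit([(-82,35,50),(-55,-60,50),(-55,60,50),(-81,-50,48),(-81,-20,48)][:n],px[:n],E,[.64,.15,.2]); print("plate",np.round(x,4),np.degrees(x[2]),"\n",np.round(r,1))
  c,s=np.cos(x[2]),np.sin(x[2]); print("pad",x[0]-.082*c-.035*s, x[1]-.082*s+.035*c)
print(onz("wrist",px[0],.050,E))
```

```text
plate [0.6459 0.1496 0.2352] 13.47827242729344 
 [[ 1.   0.9]
 [-2.   0.8]
 [ 1.1 -1.3]
 [-1.4 -0.1]
 [ 0.2 -0.3]]
pad 0.5580409699932888 0.16453235658633908
plate [0.6457 0.1484 0.2285] 13.089835375613259 
 [[ 0.5  0.8]
 [-2.8  0.2]
 [ 0.5 -1.3]]
pad 0.5579013603307577 0.16394670714212933
[0.55688264 0.16333354 0.05      ]
```

Run:
```python
from h import *
o=[180,0,159.2]
robot.move_to((.531,-.0849,.16),o)
fingers.gripper_to(0.75,40)
E=wristE(); im=vision.grab_frame("wrist"); cv2.imwrite("pics/w3.png",im[:,:,::-1]); np.save("E3.npy",E)
print(robot.line_to((.531,-.0849,.043),o,velocity=.12,f_stop=8))
fingers.gripper_to(0.0,60)
print(robot.current_finger_gap(),robot.current_gripper_force(),robot.current_tool_pos(),robot.current_contact_force(),robot.current_time_s())
```

```text
False
0.3453035395815918 61.87405586242676 [ 0.53144372 -0.08584503  0.04386621] [-1.14933757 -1.21816677  4.6108502 ] 7.4833
```

View pics/w3.png

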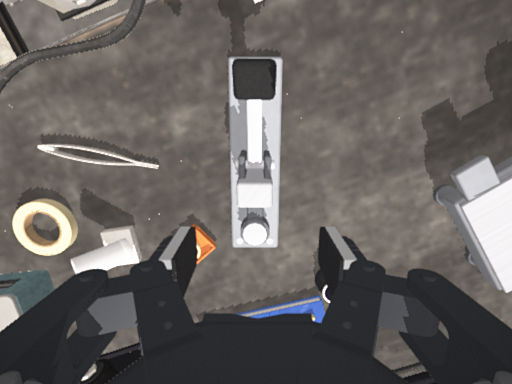

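The picture from above the jack shows it aligned and centred: block top (254,190), saddle (255,233), pad (254,79), base corners (229,57), (283,57), (233,247), (279,246). I'll refit for the offset along x, then lift and carry.

Run:
```python
from h import *
E=np.load("E3.npy")
x,r=fit([(0,0,62),(50,0,28),(-90,0,80),(-115,-25,8),(-115,25,8),(75,-25,8),(75,25,8)],[(254.5,190),(255,233),(254,79),(229,57),(283,57),(233,247),(279,246)],E,[.53,-.085,-.36])
print(np.round(x,4),np.degrees(x[2]),"\n",np.round(r,1))
R=np.array([np.cos(x[2]),np.sin(x[2])]); print("along-x offset TCP rel jack",R@(np.array([.53144,-.08585])-x[:2]))
for p,z in (((255,233),.028),((254.5,190),.062)):
    q=onz("wrist",p,z,E)[:2]; print(q,R@(q-[.531,-.0849]))
robot.line_to((.531,-.0849,.12),[180,0,159.2],velocity=.12)
print(robot.current_finger_gap(),robot.current_gripper_force(),robot.current_contact_force())
```

```text
[ 0.5312 -0.0848 -0.3611] -20.691610156144687 
 [[ 0.6  5.4]
 [ 0.4  1.1]
 [ 0.6 -2.8]
 [-1.5 -0.9]
 [-0.1 -0.8]
 [-0.6  0.7]
 [-0.3  1.7]]
along-x offset TCP rel jack 0.0005616178436553751
[ 0.57677519 -0.10242562] 0.049014957449489034
[ 0.52674202 -0.0836021 ] -0.004441917966750016
0.34293235229693664 60.33701419830322 [ 0.33476732  0.26205657 -8.50226207]
```

Run:
```python
from h import *
E=np.load("E1.npy")
for p in [(312,122),(462,122),(462,67),(312,67)]:print(p,[np.round(onz("wrist",np.array(p)*.64,z,E)[:2],3) for z in (0,.03)])
u=np.array([np.cos(np.radians(13)),np.sin(np.radians(13))]);t=np.array([.557,.1637])-.0495*u;n=np.array([-u[1],u[0]])
print(t,"tail corners at pre",[t-.165*u+s*.025*n for s in(1,-1)])
pre=t-.05*u;o=[180,0,193-360]
robot.move_to((*pre,.14),o)
print(robot.current_tool_pos(),robot.current_joint_positions(),robot.current_finger_gap(),robot.current_time_s())
im=vision.grab_frame("scene")[100:300,150:400,::-1]; cv2.imwrite("pics/s4.png",cv2.resize(im,(750,600),interpolation=cv2.INTER_CUBIC))
```

```text
(312, 122) [array([ 0.383, -0.031]), array([ 0.386, -0.026])]
(462, 122) [array([0.382, 0.091]), array([0.385, 0.087])]
(462, 67) [array([0.341, 0.09 ]), array([0.348, 0.086])]
(312, 67) [array([ 0.342, -0.029]), array([ 0.348, -0.024])]
[0.50876868 0.15256492] tail corners at pre [array([0.34237384, 0.13980725]), array([0.3536214 , 0.09108875])]
[0.4602514  0.14008636 0.1397394 ] [-43.63464583  16.43460024  29.89745398 107.15885924  -9.38106507
  58.85218329  93.05736661] 0.3434620230171802 9.2167
```

View pics/s4.png

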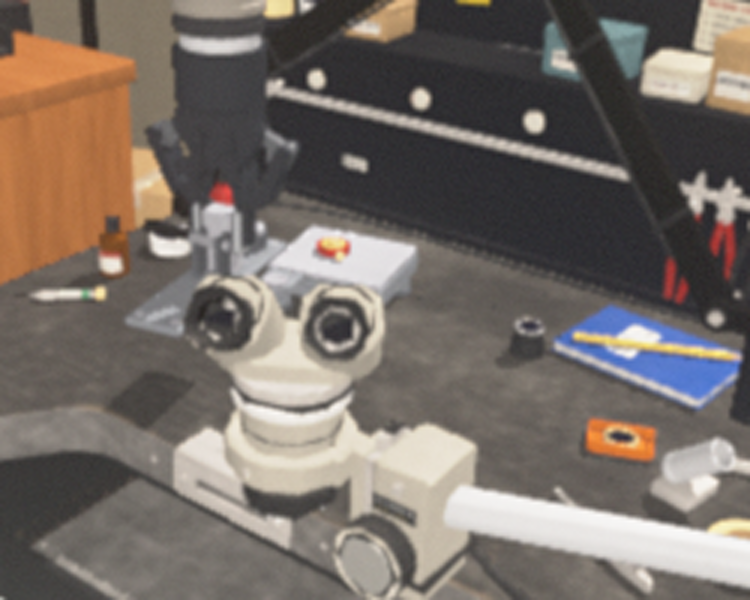

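The jack hangs upright in the gripper, and the red holder sits undisturbed on the plate. The microscope's white block is near the jack's tail, so I'll use yaw 8° to clear it.

```bash
cat > place.py <<'E'
from h import *
a=np.radians(8);u=np.array([np.cos(a),np.sin(a)]);pad=np.array([.5567,.1637])
t=pad-.0495*u; o=[180,0,188-360]
E
python3 - <<'E'
from place import *
print("block",tri(ray("scene",(226.7,260)),ray("wrist",(247.7,60.8),np.load("E1.npy"))))
pre=t-.048*u
robot.line_to((*pre,.14),o)
f0=np.array(robot.current_contact_force())
print(robot.line_to((*pre,.0468),o,velocity=.1,f_stop=6), robot.current_tool_pos())
print(np.array(robot.current_contact_force())-f0)
E=wristE(); np.save("E5.npy",E); im=vision.grab_frame("wrist"); cv2.imwrite("w5raw.png",im[:,:,::-1]);cv2.imwrite("pics/w5.png",im[:,:,::-1])
E
```

```text
block [ 0.3568965   0.03376119 -0.01112916]
False [0.46099807 0.15030539 0.04747267]
[0.22649855 0.04020053 1.06749139]
```

View pics/w5.png

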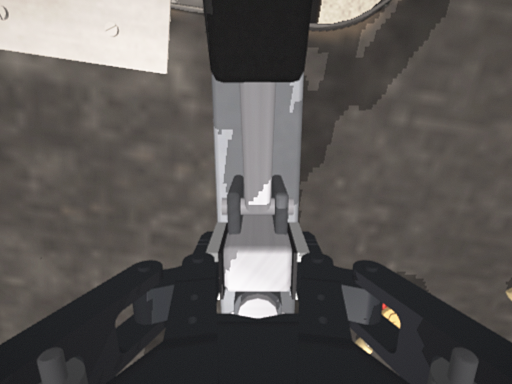

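The jack is held square between the fingers: block (258,260), saddle (258,305). The low white plate is clear of the tail. I'll slide it under the pad and set it down.

Run:
```python
from place import *
print(robot.line_to((*t,.0468),o,velocity=.06,f_stop=5), robot.current_tool_pos(), robot.current_contact_force())
print(robot.line_to((*t,.042),o,velocity=.02,f_stop=5), robot.current_tool_pos(), robot.current_contact_force())
for c in("scene","side"):
    im=vision.grab_frame(c); cv2.imwrite(f"{c}5.png",im[:,:,::-1])
a=cv2.imread("scene5.png")[130:230,180:300];b=cv2.imread("side5.png")[180:260,185:290]
a=cv2.resize(a,(480,400),interpolation=cv2.INTER_CUBIC);b=cv2.resize(b,(320,244),interpolation=cv2.INTER_CUBIC)
b=cv2.copyMakeBorder(b,0,156,0,0,cv2.BORDER_CONSTANT); cv2.imwrite("pics/p5.png",cv2.hconcat([a,b])); print(robot.current_time_s())
```

```text
False [0.50691999 0.15666138 0.04648191] [-0.92337515 -1.19018132 -7.17743388]
True [0.5076408  0.15695939 0.04385712] [-0.67123344  0.69010883  5.83867744]
11.95
```

View pics/p5.png

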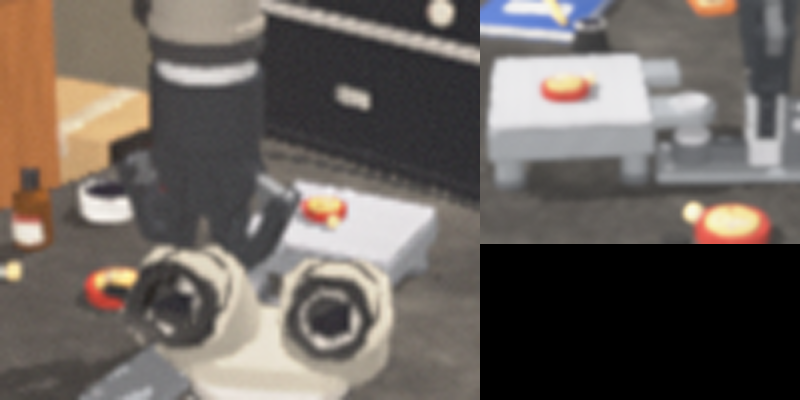

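The side view shows the housing and saddle at (690,150) directly below the lift pad at (690,128). I'll release and check from above.

Run:
```python
from place import *
p=robot.current_tool_pos()
fingers.gripper_to(0.6)
robot.line_to((p[0],p[1],.15),o,velocity=.15)
q=np.array([.45,.149]); robot.line_to((*(t-.045*u),.19),o,velocity=.2)
E=wristE(); np.save("E6.npy",E); im=vision.grab_frame("wrist"); cv2.imwrite("w6raw.png",im[:,:,::-1])
cv2.imwrite("pics/w6.png",cv2.resize(im[40:240,130:380,::-1],(750,600),interpolation=cv2.INTER_CUBIC)); print(robot.current_time_s())
```

```text
13.6667
```

View pics/w6.png

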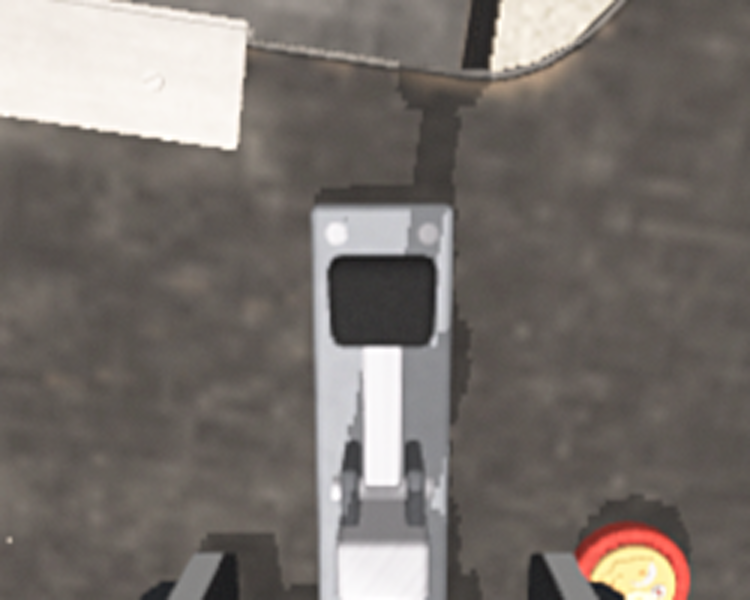

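The jack stands straight on the bench: tail corners (312,207) and (453,207), pad (382,300), block (383,570). The boss is below the crop, so I'll find it numerically.

Run:
```python
from place import *
E=np.load("E6.npy"); g=lambda x,y:(x/3+130-.33,y/3+40-.33)
x,r=fit([(-115,-25,8),(-115,25,8),(-90,0,80)],[g(312,206),(g(454,206)),g(383,300)],E,[*t,np.radians(8)])
print("jack",np.round(x,4),np.degrees(x[2]),np.round(r,1).tolist()); print("expected",t,"saddle",x[:2]+.05*np.array([np.cos(x[2]),np.sin(x[2])]))
pb=proj("wrist",[[*pad,.05]],E)[0]; print("boss expected px",pb)
im=cv2.imread("w6raw.png",0); x0,y0=int(pb[0])-30,int(pb[1])-30
roi=cv2.resize(im[y0:y0+60,x0:x0+60],None,fx=6,fy=6,interpolation=cv2.INTER_CUBIC)
c=cv2.HoughCircles(roi,cv2.HOUGH_GRADIENT,1,20,param1=80,param2=25,minRadius=25,maxRadius=110)
for k in ([] if c is None else c[0][:6]):
    p=(k[0]/6+x0,k[1]/6+y0); print(np.round(p,1),k[2]/6,np.round(onz("wrist",p,.05,E),4))
print(recognise("lift_pad","wrist"))
```

```text
jack [0.5083 0.158  0.14  ] 8.024086920976016 [[-0.3, 0.2], [0.3, 0.2], [0.0, -0.4]]
expected [0.50768173 0.15681093] saddle [0.55780331 0.16497094]
boss expected px [256.26659554 269.72950583]
[256.4 271.6] 15.916667 [0.5589 0.1642 0.05  ]
[255.6 267.1] 11.416667 [0.5537 0.1626 0.05  ]
[252.9 270.1] 12.483334 [0.5576 0.1603 0.05  ]
[{'rect': [241.2, 286.6, 86.6, 69.5], 'p': 0.6}]
```

The saddle is about 1.5 mm from the pad axis. Now I press the handle.

Run:
```python
from place import *
j=np.array([.5080,.1575]); tr=robot.tip_reach; print(tr)
fingers.gripper_to(0.0,40)
P=lambda x,z:(*(j+x*u),z+tr)
robot.move_to(P(-.090,.105),o)
print(robot.line_to(P(-.090,.082),o,velocity=.05,f_stop=3), robot.current_tool_pos())
print(robot.line_to(P(-.0975,.040),o,velocity=.03,f_stop=13), np.array(robot.current_tool_pos())-[0,0,tr], robot.current_contact_force(),robot.current_time_s())
robot.pause(.4); print(robot.current_contact_force(),robot.current_tool_pos()[2]-tr)
E=wristE(); im=vision.grab_frame("side"); cv2.imwrite("side7.png",im[:,:,::-1])
for l in ["plate","watch_holder"]:
    print(l,[(np.round(d["rect"],1).tolist(),round(d["p"],2)) for d in recognise(l,"side")])
a=cv2.imread("side5.png",0);b=cv2.imread("side7.png",0)
# vertical shift of lift ear / plate front by patch correlation
for n,(x0,y0,w,h) in {"ear":(243,208,14,12),"back":(187,196,14,30),"watch":(200,203,24,12)}.items():
    r=cv2.matchTemplate(cv2.resize(b[y0-8:y0+h+8,x0-8:x0+w+8],None,fx=4,fy=4,interpolation=2),cv2.resize(a[y0:y0+h,x0:x0+w],None,fx=4,fy=4,interpolation=2),5)
    _,m,_,l=cv2.minMaxLoc(r); print(n,m,l[0]/4-8,l[1]/4-8)
```

```text
0.017
False [0.4190684  0.1450102  0.09900802]
True [0.41165226 0.1440211  0.04470824] [-2.29419598 -0.71308076 10.17192777] 16.45
[-1.62599429 -1.14398457 10.29934845] 0.044771203837457245
plate [([227.7, 217.6, 72.0, 45.2], 0.86)]
watch_holder [([267.5, 253.7, 26.4, 18.9], 0.68)]
ear 0.9796295762062073 -0.25 -4.5
back 0.9936729669570923 -0.25 -0.25
watch 0.9794127345085144 -1.25 -1.5
```

The tip is at 44.7 mm, so the handle is on its stop with a 10 N push. The ear has risen about 10 mm and the plate hasn't slid. I'm handing it in.

Run:
```python
from station import workorder,robot
print(robot.current_contact_force()); print(workorder.close_job())
```

```text
[-2.01844517 -0.28274753  9.57311251]
the job is handed in; nothing more can be done
None
```

The job is handed in: the jack stands about 1.5 mm off-centre under the ring-boss lift pad, the gripper holds the handle fully down, the pad is about 10 mm up by the side camera, and I saw no shift of the plate or its watch movement; no verdict came back.

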